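# Take the ribbon cassette out of the label printer

### The job

On the pottery shop's counter, fold the price-label printer's front flap all the way down by its bar and leave it down. Then pinch the two side catches of the ribbon cassette together and lift the cassette straight out, and finish while still holding it by its pinched catches, upright and still, at least 5 cm clear above the top of the printer. Leave the glazed cups where they stand.

Things in the scene. Friction and masses are not known exactly. Their poses are not given: they have to be found in the camera images.
- printer: fixed white label printer, 210 long (x) x 152 wide x 125 mm high. Origin on the counter, 100 mm behind the front face, mid-width; own x runs front to back, y left, z up. The front 88 mm is an open-topped bay, 132 mm wide inside, floor 40 mm up, side walls 75 mm high; behind it (own x -4 to 110 mm) a housing 125 mm high. The flap closes the bay in front and on top.
- flap (a joint): flap angle: 0 shut, 1.5 rad fully down (stop); starts at 0 to 0.3. An L of 5 mm sheet 152 mm wide: front panel 95 mm high, top plate 88 mm deep over the bay, side cheeks. Opens to the printer's front (own -x) and down. Stiff hinge: stays where it is left, needs about 3 to 6 N at the bar.
- flap_hinge (a point): point on the flap's hinge axis (which runs along the printer's own y), at mid-width: 100 mm in front of the printer's origin and 30 mm above the counter
- flap_bar (a point): middle of the flap's grab bar: steel rod 10 mm thick along the printer's own y, 80 mm free between two end posts, its centre 40 mm above the top plate. With the flap shut it lies 70 mm behind (own +x) and 135 mm above the hinge axis; it swings about the hinge with the flap: first up, then forward and down.
- cassette_center (a point): centre of the loose black ribbon cassette, 56 (x) x 30 (y) x 62 mm high, grey catches on its +y and -y sides, 0.11 to 0.19 kg. Its underside is 35 mm below, its catches end 33 mm above. Seated it has the printer's axes and is at own x -52 mm, y 0, 75 mm above the counter. Hooks at its foot under ledges let it rise only 2 mm until both catches are pinched.
- cassette_pads (a point): point midway between the catches' ribbed thumb pads, 20 mm above cassette_center. Pads are 24 mm wide (cassette's x), 28 mm high (14 up, 14 down); outer faces 25 mm either side (own y): 50 mm across free, 36 mm fully pinched. 40 mm is free outside each pad at this height; latch ledges below reach up to 35 mm below this point.
- catch_left (a joint): inward travel of the catch on the cassette's own +y side, sprung outwards: 0 free, 0.007 m fully pinched in; it unhooks at 0.004 m, takes 3 N to start and 6.5 N fully in
- catch_right (a joint): the same for the catch on the own -y side
- cup_a_mid (a point): bystander: glazed cup, 72 mm across and 85 mm high, to the printer's left; point at its middle
- cup_b_mid (a point): bystander: glazed cup, 72 mm across and 85 mm high, to the printer's right; point at its middle
- cup_c_mid (a point): bystander: low glazed cup, 72 mm across and 50 mm high, to the printer's right, farther back; point at its middle

How it is judged:
By the outcome, as a careful person would: the job done as asked, in the order asked, and still so for the second after the job is handed in, while the arm keeps its last pose, push and grip.
It also fails if it takes over 67 s, if anything falls off the work surface, if the arm or the gripper's body presses on something with over 40 N, if the wrist force passes 120 N, or if a joint passes its speed limit or range.

### The arm

A 6-joint arm with a two-finger parallel gripper is mounted at the origin on the work surface. World frame = base frame: x ahead of the robot, y to its left, z up, the work surface at z = 0. Lengths are in mm, angles in rad, forces in N, time in s.
With the tool pointing down it reaches from about 300 to 775 mm from the base axis. Payload 14.6 kg.
Tool frame: the origin (TCP) lies midway between the tips of the shut fingers; the grasp point (between the pads) lies 19 mm behind it (manip.hold_point_z is the distance from the TCP to the grasp point, in mm); z points along the fingers, y is the direction in which the jaws open and shut (so a half turn about z gives the same grasp; the last joint's range is limited). The gripper opens to 94 mm and grips with 3 to 60 N. Pads are 16 mm wide; open, the fingers measure 119 mm over their backs; the gripper's body (75 mm by 177 mm) begins 78 mm behind the grasp point.
Start: joints at [1.15, 0.3, 1.521, -0, 1.321, -0.067], TCP at [190.553, 515.925, 205.446] pointing down, gripper open.
Joint ranges: [-3.03, 3.03], [-0.79, 2.21], [0.23, 2.52], [-1.04, 4.18], [0, 3.07], [-2.55, 2.55]. Speed limits (rad/s): [2.22, 2.22, 2.57, 3.14, 3.14, 3.14].

### API

Orientations are given as [roll, pitch, yaw] about the fixed x, y, z axes, in that order (R = Rz(yaw) Ry(pitch) Rx(roll)).
In Python, from cell import manip gives the robot as it stands.
- The arm moves only by the shell command python3 -m crank 'ROWS' [OPENING] [FORCE]. ROWS is JSON, a list of rows, each an object with "offset": the shift along the world's x, y, z in m, a list of three; "spin": the turn about the world's z in degrees. In form: [{"offset": [dx, dy, dz], "spin": spin}, ...]. A call has exactly 8 rows; each row is the pose to reach, as a shift and turn from the pose measured when the call began; what a row does not reach only later rows make up. A row lasts 1/12 s, in which the tool goes at most 41.7 mm and 7.16 degrees, less where a joint would pass 70% of its speed; a pose out of reach is approached as far as the arm can. A call with a gripper value outside its range is refused whole. OPENING is the opening, from 0 (shut) to 1 (fully open), set as the call begins (- or left out, the last holds). The fingers move at their own pace and stop on an object; FORCE is the grip in N (left out, the last holds). Time passes only in rows, so rows that repeat a pose let the fingers close, or fill a call up. It gives the time, the measured TCP pose, the force and the opening at its end, in the units of the state.
- manip.read_state(): the state, without advancing time (a new reading comes with each control period).
- manip.camera(name): name is "side" or "top" or "wrist"; returns a dict with "pixels" (400x640x3 uint8, red, green, blue), "fx", "fy", "cx", "cy" (pixels), "extrinsics" (4x4, takes a point from world to camera coordinates); the wrist camera has in their place "hand_eye" (4x4, takes a point from camera to tool coordinates, whose origin is the TCP and whose axes are the flange's). Camera axes: x right, y down, z forward; pixel columns grow to the right and rows downward; lengths in mm; the calibration is good to about 2 mm. A picture is of the moment at which its call begins: read the wrist's pose just before it. There is no depth.
- manip.sign_off(): hands the job in, once; it reports no verdict.
Trained networks look in a picture, given as the dict that the camera call returned (one of the last four; its "shot" number tells which), for a name from the list of things; names that differ only in an ending like _2 or _b are one class to them, and where a whole thing is asked for, a point or a joint stands for the part that bears it (a point fixed in the world has none). Each returns a list of dicts, best first, with "conf" (0 to 1); they miss things now and then, are a little off and sometimes report something else, mostly with a low value. They report only what shows in the picture. A call takes as long as a camera call.
- manip.search_frame(picture, name): "location" ([x, y, z] in mm, in world coordinates, good to about 4 mm: the middle of the surface that is visible of it).
- manip.masks_of(picture, name): "mask" (400x640 bool, what is visible of it).
The state is a dict: "clock": time; "joints": joint angles; "qd": joint speeds; "effort": joint torques, N m; "eef_pos": TCP position; "eef_rot": TCP orientation; "wrist_force": force on the tool from outside, world axes, zero at the start; "moment": the same for the moment, N m; "finger_gap": finger opening in mm.
Only numpy, scipy, OpenCV 4.12 (cv2) and the standard library are available. Lean on these libraries where they do the work, as an engineer would, in place of code of your own. Each camera call takes 0.05 s, during which the arm holds its last target. There are 200 camera calls.

## Working session

There is one attempt and no reset: what is moved stays moved. The work goes in short steps, Python scripts to look and compute and a shell command to move; the robot and the scene stay as the last step left them, time stands still between calls to the robot, and variables do not carry over. Pictures are saved under pics/ and viewed, about 8 in all and at most 12, crops included, and the job is handed in when it is done.

```bash
mkdir -p pics; ls; python3 - <<'E'
from cell import manip
import cv2,numpy as np
s=manip.read_state();print({k:np.round(v,3).tolist() for k,v in s.items()})
ims=[]
for c in ("side","top"):
    p=manip.camera(c); ims.append(p["pixels"])
    print(c,np.round(p["extrinsics"],3).tolist(),p["fx"],p["cx"],p["cy"])
    for n in ("printer","flap","flap_hinge","flap_bar","cassette_center","cassette_pads","cup_a_mid","cup_c_mid"):
        try:
            r=manip.search_frame(p,n); print(n,[(np.round(d["location"]).tolist(),round(d["conf"],2)) for d in r[:4]])
        except Exception as e: print(n,e)
im=np.vstack(ims)
cv2.imwrite("pics/a.png",cv2.resize(im[:,:,::-1],None,fx=.75,fy=.75))
E
```

```text
pics
{'clock': 0.0, 'joints': [1.15, 0.3, 1.522, 0.0, 1.321, -0.067], 'qd': [0.0, 0.001, -0.001, -0.001, 0.0, 0.0], 'effort': [-0.0, -53.181, -35.274, 0.071, 0.024, -0.0], 'eef_pos': [190.412, 515.682, 204.864], 'eef_rot': [-3.14, -0.0, 2.788], 'wrist_force': [-0.155, -0.488, -0.141], 'moment': [0.066, 0.045, -0.024], 'finger_gap': 94.319}
side [[0.813, -0.582, -0.002, -520.391], [-0.374, -0.519, -0.769, 354.112], [0.446, 0.626, -0.64, 546.375], [0.0, 0.0, 0.0, 1.0]] 399.1596097084144 320.24212478350904 195.35437731196598
printer [([631.0, 38.0, 122.0], 0.93)]
flap [([584.0, 68.0, 128.0], 0.84)]
flap_hinge [([587.0, 63.0, 129.0], 0.78)]
flap_bar [([583.0, 69.0, 123.0], 0.63)]
cassette_center []
cassette_pads [([570.0, 253.0, 61.0], 0.7)]
cup_a_mid [([570.0, 255.0, 65.0], 0.81)]
cup_c_mid [([662.0, -78.0, 30.0], 0.79)]
top [[-0.138, -0.99, 0.001, 106.338], [-0.966, 0.134, -0.221, 679.28], [0.218, -0.031, -0.975, 689.982], [0.0, 0.0, 0.0, 1.0]] 395.3121728763631 318.25777015813196 197.5774534574877
printer [([659.0, 88.0, 126.0], 0.96)]
flap [([593.0, 97.0, 123.0], 0.74)]
flap_hinge [([597.0, 96.0, 125.0], 0.59)]
flap_bar [([598.0, 100.0, 131.0], 0.74)]
cassette_center []
cassette_pads []
cup_a_mid [([588.0, 274.0, 39.0], 0.93)]
cup_c_mid [([665.0, -77.0, 3.0], 0.81)]
```

View pics/a.png

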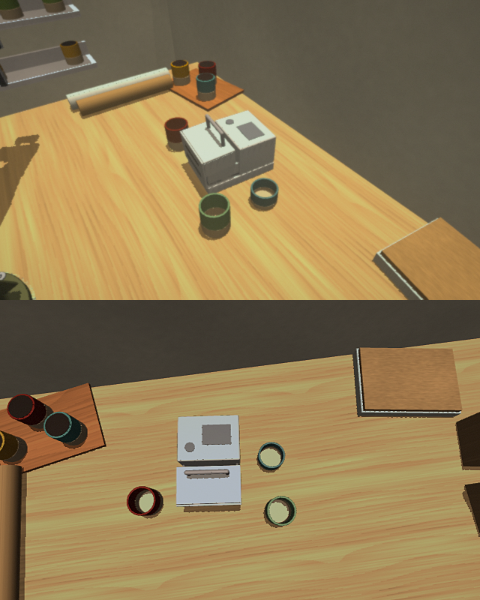

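The pictures show the printer around the top view's (210,460), with its front facing the robot. The bar lies across the flap at (207,472). The red cup (145,500) is on its left and two green cups are on its right. Next I'll fit the printer pose using the masks.

```bash
cat > fit.py <<'E'
import cv2,numpy as np
from scipy.optimize import minimize
def proj(p,P):
    E=p["extrinsics"];c=P@E[:3,:3].T+E[:3,3]
    return np.c_[c[:,0]/c[:,2]*p["fx"]+p["cx"],c[:,1]/c[:,2]*p["fy"]+p["cy"]]
def prism(xz,h): return np.array([[x,s*h,z] for x,z in xz for s in(-1,1)],float)
def solids(q):
    c,s=np.cos(q),np.sin(q)
    fl=lambda xz:[(-100+x*c-z*s,30+x*s+z*c) for x,z in xz]
    bar=[(65,130),(75,130),(75,140),(65,140)]
    return [prism([(-4,0),(110,0),(110,125),(-4,125)],76),prism([(-100,0),(-4,0),(-4,75),(-100,75)],76),
      prism(fl([(0,0),(0,95),(88,95)]),76),prism(fl(bar),40)]
def world(P,x,y,a):
    c,s=np.cos(a),np.sin(a);return np.c_[x+c*P[:,0]-s*P[:,1],y+s*P[:,0]+c*P[:,1],P[:,2]]
def render(p,v):
    m=np.zeros((1600,2560),np.uint8)
    for S in solids(v[3]):
        u=proj(p,world(S,*v[:3]))*4
        cv2.fillConvexPoly(m,cv2.convexHull(u.astype(np.float32)).round().astype(np.int32),1)
    return cv2.resize(m.astype(np.float32),(640,400),interpolation=cv2.INTER_AREA)
def fit(ps,ms,v0):
    sc=np.array([10,10,.05,.1])
    f=lambda u:sum(np.abs(render(p,v0+u*sc)-m).sum()/m.sum() for p,m in zip(ps,ms))
    best=None
    for q in(0,.15,.3):
        s0=np.array([0,0,0,(q-v0[3])/.1])
        r=minimize(f,s0,method="Nelder-Mead",options=dict(initial_simplex=np.vstack([s0]+[s0+d for d in np.eye(4)]),maxiter=150))
        print(np.round(v0+r.x*sc,3),round(r.fun,4))
        if best is None or r.fun<best.fun:best=r
    return v0+best.x*sc
E
python3 - <<'E'
from cell import manip
from fit import *
ps,ms=[],[];vis=[]
for c in("side","top"):
    p=manip.camera(c)
    m=np.zeros((400,640),bool)
    for n in("printer","flap"):
        r=manip.masks_of(p,n); print(c,n,[(d["conf"],d["mask"].sum()) for d in r[:2]])
        if r: m|=r[0]["mask"]
    ps.append(p);ms.append(m.astype(np.float32))
v=fit(ps,ms,np.array([655.,85,-.02,.1]))
for p,m in zip(ps,ms):
    im=p["pixels"][:,:,::-1].copy(); cs,_=cv2.findContours((render(p,v)>.5).astype(np.uint8),0,2);cv2.drawContours(im,cs,-1,(0,0,255),1)
    cs,_=cv2.findContours(m.astype(np.uint8),0,2);cv2.drawContours(im,cs,-1,(0,255,0),1)
    for S in solids(v[3]):
        pass
    x,y,w,h=cv2.boundingRect(np.argwhere(m>0)[:,::-1].astype(np.int32))
    b=proj(p,world(prism([(-100+70*np.cos(v[3])-135*np.sin(v[3]),30+70*np.sin(v[3])+135*np.cos(v[3]))],40),*v[:3]));cv2.line(im,*[tuple(map(int,q.round())) for q in b],(255,0,0),1)
    vis.append(cv2.resize(im[y-20:y+160,x-20:x+160],None,fx=2.2,fy=2.2))
cv2.imwrite("pics/b.png",np.hstack(vis))
E
```

```text
side printer [(0.83, np.int64(9610))]
side flap [(0.73, np.int64(1364)), (0.59, np.int64(4001))]
top printer [(0.9, np.int64(10270)), (0.74, np.int64(1079))]
top flap [(0.72, np.int64(4630))]
[ 6.59333e+02  8.90320e+01 -1.15000e-01  9.30000e-02] 0.183
[ 6.59889e+02  8.89800e+01 -1.15000e-01  9.50000e-02] 0.1833
[ 6.60134e+02  8.89550e+01 -1.16000e-01  1.02000e-01] 0.1848
```

View pics/b.png

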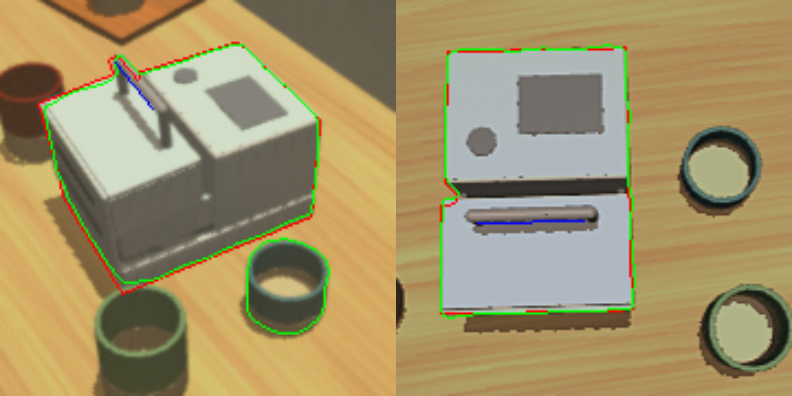

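The fit matches both views: printer origin (660, 89), yaw −0.115, flap at about 0.1 rad and bar near (617, 94, 171). Now I'll approach above the bar.

```bash
python3 -m crank '[{"offset":[0.025,-0.025,0.01],"spin":-5},{"offset":[0.05,-0.05,0.02],"spin":-10},{"offset":[0.075,-0.075,0.025],"spin":-16},{"offset":[0.1,-0.1,0.025],"spin":-22},{"offset":[0.125,-0.125,0.025],"spin":-28},{"offset":[0.15,-0.15,0.025],"spin":-34},{"offset":[0.175,-0.175,0.025],"spin":-40},{"offset":[0.2,-0.2,0.025],"spin":-46}]' 0.6 25
python3 -m crank '[{"offset":[0.025,-0.025,0],"spin":-5},{"offset":[0.05,-0.05,0],"spin":-10},{"offset":[0.075,-0.075,0],"spin":-16},{"offset":[0.1,-0.1,0],"spin":-20},{"offset":[0.125,-0.125,0],"spin":-24},{"offset":[0.15,-0.15,0],"spin":-27},{"offset":[0.17,-0.17,0],"spin":-29},{"offset":[0.17,-0.17,0],"spin":-29}]'
```

```text
clock: 1.87
eef_pos: [391.5, 314.5, 230.7]
eef_rot: [3.141, -0.0, 1.98]
wrist_force: [-0.1, 0.9, 0.5]
finger_gap: 56.4
clock: 2.53
eef_pos: [563.9, 140.9, 230.0]
eef_rot: [3.141, 0.001, 1.468]
wrist_force: [-1.2, -0.6, 0.0]
finger_gap: 56.3
```

```bash
python3 -m crank '[{"offset":[0.012,-0.012,0],"spin":0},{"offset":[0.025,-0.025,0],"spin":0},{"offset":[0.04,-0.036,0],"spin":-0.5},{"offset":[0.05,-0.044,0],"spin":-0.7},{"offset":[0.054,-0.047,0],"spin":-0.7},{"offset":[0.054,-0.047,0],"spin":-0.7},{"offset":[0.054,-0.047,0],"spin":-0.7},{"offset":[0.054,-0.047,0],"spin":-0.7}]'
cat > w.py <<'E'
from cell import manip
import numpy as np,cv2
from scipy.spatial.transform import Rotation as R
def shot():
    s=manip.read_state();p=manip.camera("wrist")
    T=np.eye(4);T[:3,:3]=R.from_euler("xyz",s["eef_rot"]).as_matrix();T[:3,3]=s["eef_pos"]
    p["extrinsics"]=np.linalg.inv(T@p["hand_eye"]);return s,p
def unproj(p,uv,z):
    W=np.linalg.inv(p["extrinsics"]);d=W[:3,:3]@np.array([(uv[0]-p["cx"])/p["fx"],(uv[1]-p["cy"])/p["fy"],1]);o=W[:3,3]
    return o+d*(z-o[2])/d[2]
E
python3 - <<'E'
from w import *
s,p=shot();print(np.round(s["eef_pos"],1),np.round(s["eef_rot"],3))
im=p["pixels"][:,:,::-1].copy()
for n in("flap_bar","flap"):
  print(n,[(np.round(d["location"]).tolist(),round(d["conf"],2)) for d in manip.search_frame(p,n)[:2]])
from fit import proj,world,prism
for q,c in((0,(0,255,0)),(.095,(0,0,255)),(.2,(255,0,0))):
    b=proj(p,world(prism([(-100+70*np.cos(q)-135*np.sin(q),30+70*np.sin(q)+135*np.cos(q))],40),659.5,89,-.115))
    print(b.round().tolist());cv2.line(im,*[tuple(map(int,t.round())) for t in b],c,1)
cv2.imwrite("pics/c.png",im)
E
```

```text
clock: 3.2
eef_pos: [617.4, 94.6, 230.1]
eef_rot: [3.141, 0.001, 1.456]
wrist_force: [-0.6, 0.6, -0.1]
finger_gap: 56.9
[617.4  94.6 230.1] [3.141e+00 1.000e-03 1.456e+00]
flap_bar [([596.0, 112.0, 133.0], 0.92)]
flap [([602.0, 110.0, 126.0], 0.93)]
[[333.0, 263.0], [335.0, 156.0]]
[[316.0, 267.0], [316.0, 158.0]]
[[295.0, 270.0], [293.0, 159.0]]
```

View pics/c.png

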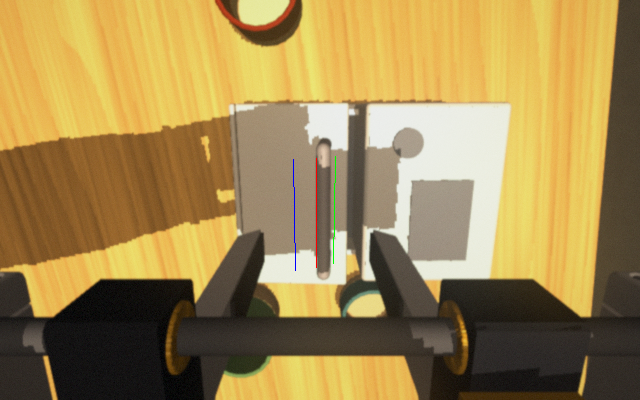

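The wrist view shows the bar at columns 316–330 and rows 140–278, between the predictions for q=0 and q=0.1. That puts q at about 0.05 and the bar at (622, 93.5, 169). Next I'll descend and grip.

```bash
python3 -m crank '[{"offset":[0.004,-0.001,-0.015],"spin":0},{"offset":[0.0045,-0.001,-0.035],"spin":0},{"offset":[0.0045,-0.001,-0.055],"spin":0},{"offset":[0.0045,-0.001,-0.07],"spin":0},{"offset":[0.0045,-0.001,-0.077],"spin":0},{"offset":[0.0045,-0.001,-0.08],"spin":0},{"offset":[0.0045,-0.001,-0.08],"spin":0},{"offset":[0.0045,-0.001,-0.08],"spin":0}]'
python3 -m crank '[{"offset":[0,0,0],"spin":0},{"offset":[0,0,0],"spin":0},{"offset":[0,0,0],"spin":0},{"offset":[0,0,0],"spin":0},{"offset":[0,0,0],"spin":0},{"offset":[0,0,0],"spin":0},{"offset":[0,0,0],"spin":0},{"offset":[0,0,0],"spin":0}]' 0 20
```

```text
clock: 4.02
eef_pos: [622.4, 93.6, 151.3]
eef_rot: [3.14, 0.0, 1.456]
wrist_force: [-1.0, -1.1, 0.4]
finger_gap: 56.4
clock: 4.68
eef_pos: [622.3, 93.6, 151.2]
eef_rot: [3.14, 0.0, 1.456]
wrist_force: [-0.8, -0.3, -0.0]
finger_gap: 9.2
```

```bash
python3 -m crank '[{"offset":[-0.0087,0.001,0.0036],"spin":0},{"offset":[-0.0179,0.0021,0.0068],"spin":0},{"offset":[-0.0268,0.0031,0.0093],"spin":0},{"offset":[-0.0359,0.0041,0.0112],"spin":0},{"offset":[-0.045,0.0052,0.0125],"spin":0},{"offset":[-0.0541,0.0063,0.0133],"spin":0},{"offset":[-0.0634,0.0073,0.0135],"spin":0},{"offset":[-0.0726,0.0084,0.0131],"spin":0}]'
```

```text
clock: 5.35
eef_pos: [549.9, 101.9, 165.4]
eef_rot: [3.137, -0.0, 1.456]
wrist_force: [3.7, -0.6, 5.1]
finger_gap: 9.4
```

```bash
python3 -m crank '[{"offset":[-0.0091,0.001,-0.0019],"spin":0},{"offset":[-0.0183,0.0021,-0.0034],"spin":0},{"offset":[-0.0272,0.0031,-0.0056],"spin":0},{"offset":[-0.0362,0.0042,-0.0081],"spin":0},{"offset":[-0.0448,0.0052,-0.0113],"spin":0},{"offset":[-0.0533,0.0062,-0.0149],"spin":0},{"offset":[-0.0616,0.0071,-0.019],"spin":0},{"offset":[-0.0695,0.008,-0.0237],"spin":0}]'
```

```text
clock: 6.02
eef_pos: [480.2, 110.1, 142.2]
eef_rot: [3.135, -0.001, 1.456]
wrist_force: [3.0, 1.2, 2.6]
finger_gap: 9.4
```

```bash
python3 -m crank '[{"offset":[-0.0076,0.0009,-0.0052],"spin":0},{"offset":[-0.015,0.0017,-0.0108],"spin":0},{"offset":[-0.022,0.0025,-0.0169],"spin":0},{"offset":[-0.0286,0.0033,-0.0234],"spin":0},{"offset":[-0.0348,0.004,-0.0302],"spin":0},{"offset":[-0.0405,0.0047,-0.0375],"spin":0},{"offset":[-0.0459,0.0053,-0.0451],"spin":0},{"offset":[-0.0495,0.0057,-0.051],"spin":0}]'
```

```text
clock: 6.68
eef_pos: [431.3, 116.0, 91.2]
eef_rot: [3.132, -0.001, 1.456]
wrist_force: [11.3, -2.4, 33.8]
finger_gap: 9.2
```

Force rose to 34 N and the position matches the 1.5 rad stop. I'll ease off, release narrowly and lift.

```bash
python3 -m crank '[{"offset":[0,0,0.0005],"spin":0},{"offset":[0,0,0.0005],"spin":0},{"offset":[0,0,0.0005],"spin":0},{"offset":[0,0,0.0005],"spin":0},{"offset":[0,0,0.0005],"spin":0},{"offset":[0,0,0.0005],"spin":0},{"offset":[0,0,0.0005],"spin":0},{"offset":[0,0,0.0005],"spin":0}]' 0.3
python3 -m crank '[{"offset":[0,0,0.01],"spin":0},{"offset":[0,0,0.03],"spin":0},{"offset":[0,0,0.06],"spin":0},{"offset":[0,0,0.09],"spin":0},{"offset":[0,0,0.12],"spin":0},{"offset":[0,0,0.15],"spin":0},{"offset":[0,0,0.17],"spin":0},{"offset":[0,0,0.17],"spin":0}]'
python3 - <<'E'
from w import *
ims=[]
for c in("side","top"):
    p=manip.camera(c);u=(430,180) if c=="top" else None
    for n in("flap_bar","cassette_pads"):
        print(c,n,[(np.round(d["location"]).tolist(),round(d["conf"],2)) for d in manip.search_frame(p,n)[:2]])
    im=p["pixels"][:,:,::-1]
    ims.append(cv2.resize(im[100:280,210:390],None,fx=2.2,fy=2.2))
cv2.imwrite("pics/d.png",np.hstack(ims))
E
```

```text
clock: 7.35
eef_pos: [431.2, 116.0, 91.6]
eef_rot: [3.132, -0.001, 1.456]
wrist_force: [0.0, 1.0, 0.6]
finger_gap: 28.4
clock: 8.02
eef_pos: [432.3, 116.2, 266.5]
eef_rot: [3.126, -0.003, 1.456]
wrist_force: [-0.0, 0.4, -0.1]
finger_gap: 28.1
side flap_bar [([490.0, 83.0, 69.0], 0.97)]
side cassette_pads [([492.0, 84.0, 69.0], 0.6)]
top flap_bar [([524.0, 87.0, 35.0], 0.63)]
top cassette_pads [([607.0, 94.0, 105.0], 0.68)]
```

View pics/d.png

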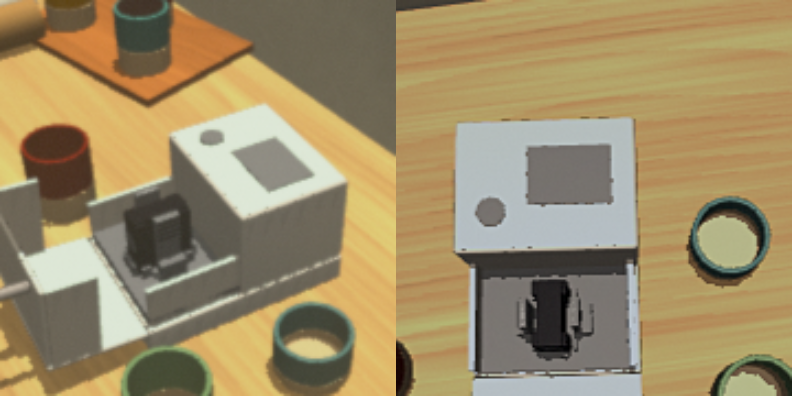

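The flap is fully down: the bar shows at left (10,290) in the side crop. The cassette stands in the bay at (550,312) in the top crop, which matches the model position of (608, 95). Next I'll go above it and turn the jaws onto the printer's y axis.

```bash
python3 -m crank '[{"offset":[0.015,-0.002,0],"spin":6},{"offset":[0.035,-0.004,0],"spin":13},{"offset":[0.055,-0.006,0],"spin":20},{"offset":[0.075,-0.009,0],"spin":27},{"offset":[0.095,-0.011,0],"spin":34},{"offset":[0.115,-0.013,0],"spin":41},{"offset":[0.13,-0.015,0],"spin":48},{"offset":[0.14,-0.016,0],"spin":54}]' 0.85
python3 -m crank '[{"offset":[0.01,-0.001,-0.005],"spin":6},{"offset":[0.02,-0.002,-0.01],"spin":12},{"offset":[0.03,-0.003,-0.02],"spin":18},{"offset":[0.035,-0.004,-0.03],"spin":24},{"offset":[0.035,-0.004,-0.04],"spin":30},{"offset":[0.035,-0.004,-0.05],"spin":35.5},{"offset":[0.035,-0.004,-0.06],"spin":36},{"offset":[0.035,-0.004,-0.06],"spin":36}]'
python3 - <<'E'
from w import *
from fit import proj,world
s,p=shot();print(np.round(s["eef_pos"],1),np.round(s["eef_rot"],3),np.round(s["joints"],2))
im=p["pixels"][:,:,::-1].copy()
for n in("cassette_pads","cassette_center"):
  print(n,[(np.round(d["location"]).tolist(),round(d["conf"],2)) for d in manip.search_frame(p,n)[:2]])
P=world(np.array([[-64,25,109],[-40,25,109],[-40,-25,109],[-64,-25,109],[-80,15,106],[-24,15,106],[-24,-15,106],[-80,-15,106.]]),659.5,89,-.115)
u=proj(p,P).round().astype(np.int32);cv2.polylines(im,[u[:4]],True,(0,0,255));cv2.polylines(im,[u[4:]],True,(0,255,0))
cv2.imwrite("pics/e.png",im)
E
```

```text
clock: 8.98
eef_pos: [571.8, 99.6, 259.2]
eef_rot: [3.136, -0.002, 2.405]
wrist_force: [0.5, -0.9, -0.2]
finger_gap: 77.3
clock: 9.65
eef_pos: [605.9, 95.5, 196.3]
eef_rot: [3.137, -0.006, 3.031]
wrist_force: [-0.6, -1.2, -0.4]
finger_gap: 80.2
[605.9  95.5 196.3] [ 3.137 -0.006  3.031] [ 0.09  0.45  1.33  0.01  1.36 -1.37]
cassette_pads [([602.0, 96.0, 104.0], 0.97)]
cassette_center [([603.0, 96.0, 101.0], 0.83)]
```

View pics/e.png

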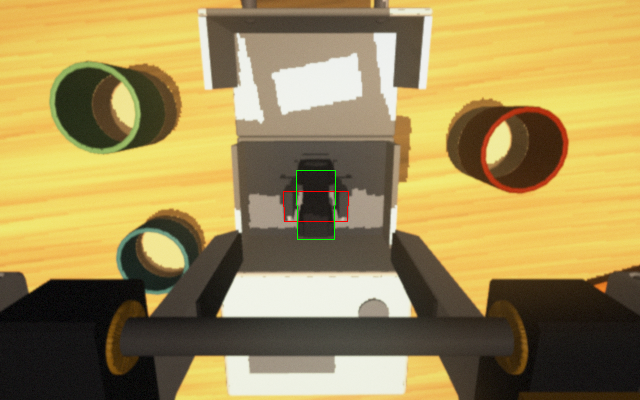

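The wrist view shows the cassette centred across between the fingers at columns 300–333. Fore and aft it's too dark to judge, so I'll brighten a crop.

```bash
python3 - <<'E'
from w import *
im=cv2.imread("pics/e.png")[130:290,220:410]
im=(255*(im/255.)**.5).astype(np.uint8)
s,p=shot();raw=p["pixels"][130:290,220:410,::-1];raw=(255*(raw/255.)**.5).astype(np.uint8)
cv2.imwrite("pics/f.png",cv2.resize(np.hstack([raw,im]),None,fx=2.1,fy=2.1*1.5))
W=np.linalg.inv(p["extrinsics"]);print(W[:3,3].round())
E
```

```text
[535. 103. 380.]
```

View pics/f.png

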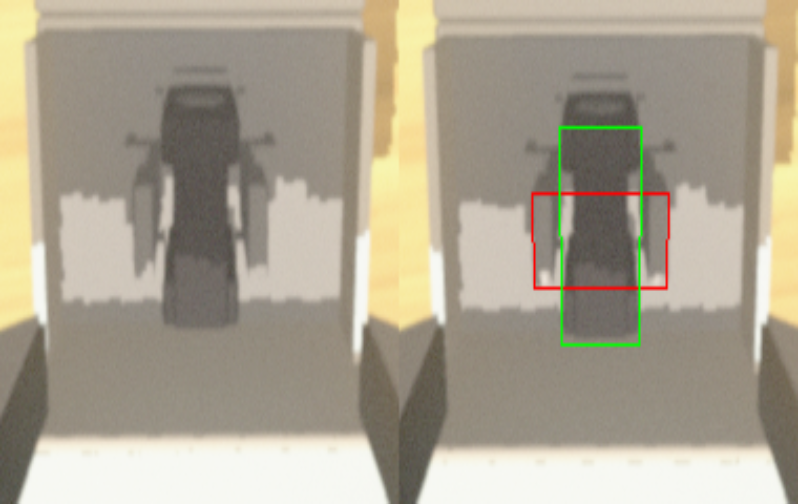

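The cassette's back edge sits about 2 mm nearer the front than the model, so the pads are at x≈605.5, y≈95.3. That's directly under the tool, so I'll descend and pinch.

```bash
python3 -m crank '[{"offset":[0,0,-0.015],"spin":0},{"offset":[0,0,-0.035],"spin":-0.2},{"offset":[0,0,-0.055],"spin":-0.2},{"offset":[0,0,-0.075],"spin":-0.2},{"offset":[0,0,-0.092],"spin":-0.2},{"offset":[0,0,-0.106],"spin":-0.2},{"offset":[-0.0005,0,-0.116],"spin":-0.2},{"offset":[-0.0005,0,-0.12],"spin":-0.2}]'
python3 -m crank '[{"offset":[0,0,0],"spin":0},{"offset":[0,0,0],"spin":0},{"offset":[0,0,0],"spin":0},{"offset":[0,0,0],"spin":0},{"offset":[0,0,0],"spin":0},{"offset":[0,0,0],"spin":0},{"offset":[0,0,0],"spin":0},{"offset":[0,0,0],"spin":0}]' 0 25
```

```text
clock: 10.52
eef_pos: [606.1, 95.6, 78.8]
eef_rot: [3.136, -0.002, 3.027]
wrist_force: [0.8, 0.4, 0.1]
finger_gap: 80.2
clock: 11.18
eef_pos: [606.4, 95.4, 79.7]
eef_rot: [3.136, -0.001, 3.027]
wrist_force: [-1.0, -0.6, 4.6]
finger_gap: 34.1
```

```bash
python3 -m crank '[{"offset":[0,0,0.001],"spin":0},{"offset":[0,0,0.002],"spin":0},{"offset":[0,0,0.003],"spin":0},{"offset":[0,0,0.004],"spin":0},{"offset":[0,0,0.005],"spin":0},{"offset":[0,0,0.006],"spin":0},{"offset":[0,0,0.007],"spin":0},{"offset":[0,0,0.008],"spin":0}]'
python3 - <<'E'
from w import *
s,p=shot();print(np.round(s["eef_pos"],1),np.round(s["wrist_force"],1),np.round(s["moment"],2),s["finger_gap"])
raw=p["pixels"][110:290,200:430,::-1];raw=(255*(raw/255.)**.5).astype(np.uint8)
q=manip.camera("side")["pixels"][130:260,230:370,::-1];q=(255*(q/255.)**.6).astype(np.uint8)
cv2.imwrite("pics/g.png",np.hstack([cv2.resize(raw,(511,400)),cv2.resize(q,(289,268)).__class__ and cv2.copyMakeBorder(cv2.resize(q,(289,268)),0,132,0,0,0)]))
E
```

```text
clock: 11.85
eef_pos: [606.4, 95.4, 87.8]
eef_rot: [3.136, -0.001, 3.027]
wrist_force: [-0.5, 1.7, -1.9]
finger_gap: 33.8
[606.4  95.4  87.8] [-0.5  1.7 -1.9] [-0.02 -0.02 -0.02] 33.83563541023959
```

View pics/g.png

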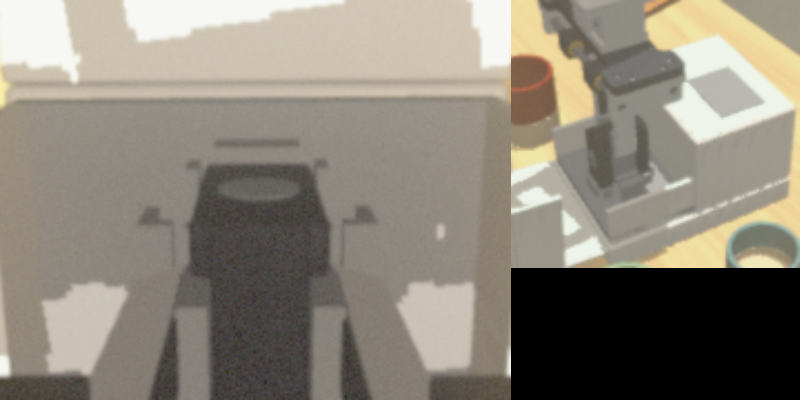

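The cassette follows the gripper and the wrist carries −1.9 N, about its weight, so it's unhooked. Now I'll lift it straight up.

```bash
python3 -m crank '[{"offset":[0,0,0.005],"spin":0},{"offset":[0,0,0.012],"spin":0},{"offset":[0,0,0.022],"spin":0},{"offset":[0,0,0.033],"spin":0},{"offset":[0,0,0.044],"spin":0},{"offset":[0,0,0.055],"spin":0},{"offset":[0,0,0.066],"spin":0},{"offset":[0,0,0.077],"spin":0}]'
python3 -m crank '[{"offset":[0,0,0.01],"spin":0},{"offset":[0,0,0.021],"spin":0},{"offset":[0,0,0.033],"spin":0},{"offset":[0,0,0.045],"spin":0},{"offset":[0,0,0.057],"spin":0},{"offset":[0,0,0.07],"spin":0},{"offset":[0,0,0.08],"spin":0},{"offset":[0,0,0.085],"spin":0}]'
python3 -m crank '[{"offset":[0,0,0.002],"spin":0},{"offset":[0,0,0.004],"spin":0},{"offset":[0,0,0.005],"spin":0},{"offset":[0,0,0.005],"spin":0},{"offset":[0,0,0.005],"spin":0},{"offset":[0,0,0.005],"spin":0},{"offset":[0,0,0.005],"spin":0},{"offset":[0,0,0.005],"spin":0}]'
python3 - <<'E'
from w import *
s,p=shot();print(np.round(s["eef_pos"],1),np.round(s["eef_rot"],3),np.round(s["wrist_force"],1),np.round(s["qd"],3),s["finger_gap"])
raw=p["pixels"][:,:,::-1]
c=manip.camera("side");q=c["pixels"][60:260,200:400,::-1]
for n in("cassette_center","flap_bar","cup_a_mid","cup_c_mid"):
  print(n,[(np.round(d["location"]).tolist(),round(d["conf"],2)) for d in manip.search_frame(c,n)[:3]])
cv2.imwrite("pics/h.png",np.hstack([cv2.resize(raw[60:,140:500],(400,378))[:378],cv2.resize(q,(378,378))]))
E
```

```text
clock: 12.62
eef_pos: [606.6, 95.4, 166.3]
eef_rot: [3.136, -0.001, 3.027]
wrist_force: [-0.3, -0.3, -1.4]
finger_gap: 33.3
clock: 13.28
eef_pos: [606.9, 95.5, 253.3]
eef_rot: [3.136, 0.001, 3.027]
wrist_force: [-0.5, 0.6, -1.4]
finger_gap: 33.8
clock: 13.95
eef_pos: [606.8, 95.4, 258.0]
eef_rot: [3.136, 0.001, 3.027]
wrist_force: [-0.0, 0.1, -1.1]
finger_gap: 33.7
[606.8  95.4 258. ] [3.136e+00 1.000e-03 3.027e+00] [-0.   0.1 -1.1] [ 0.001 -0.    -0.     0.001 -0.002 -0.   ] 33.74306815086501
cassette_center [([596.0, 85.0, 249.0], 0.56), ([579.0, 243.0, 62.0], 0.26)]
flap_bar [([491.0, 85.0, 70.0], 0.8), ([597.0, 84.0, 249.0], 0.24)]
cup_a_mid [([581.0, 245.0, 62.0], 0.82), ([493.0, 88.0, 74.0], 0.49)]
cup_c_mid [([662.0, -74.0, 34.0], 0.57)]
```

View pics/h.png

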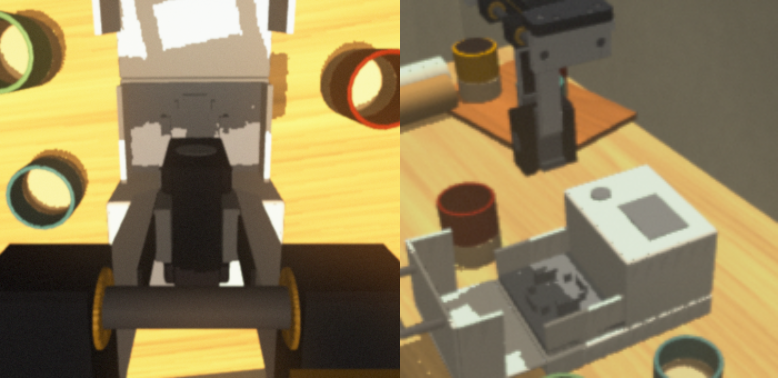

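The cassette hangs upright in the jaws ((545,130) in the right half), the bay is empty, the flap is down and the cups are in place. Handing in.

```bash
python3 -c "
from cell import manip
print(manip.sign_off())"
```

```text
the job is handed in; nothing more can be done
None
```

I folded the flap fully down by its bar, pinched the cassette's catches and lifted it straight out. I handed the job in at about 14 s, still holding the cassette by its catches.

- **Flap:** the bar's position matched the 1.5 rad stop, where the wrist force reached 34 N. It stayed down after I let go, and the last picture still shows it down.
- **Cassette:** its underside is at about 218 mm, roughly 93 mm above the printer top. It looks upright in the pictures. The joints were still, and the wrist carries 1.1 to 1.4 N, about the cassette's weight.
- **Cups:** they look untouched in the pictures. Network positions for cups a and c shifted by about 15 mm or less between shots. I put that down to detection noise and different parts being visible, and I did not measure cup b.
- **Disagreement:** the finger gap read 33.7 mm, against the 36 mm given for fully pinched catches. I put this down to pad compression or a reading offset, since the gap also read 9.2 mm on the 10 mm bar.

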